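# Slide a painted test panel under the sample holder's spring clip

### The arm

A 6-joint arm with a two-finger parallel gripper is mounted at the origin on the work surface. World frame = base frame: x ahead of the robot, y to its left, z up, the work surface at z = 0. Lengths are in mm, angles in rad, forces in N, time in s.
With the tool pointing down it reaches from about 250 to 850 mm from the base axis. Payload 12.5 kg.
Tool frame: the origin (TCP) lies between the finger pads; the fingertips stand 14 mm ahead of it and the grasp point (between the pads) lies 5 mm behind it; z points along the fingers, y is the line along which they close (so a half turn about z gives the same grasp; the last joint's range is limited). The gripper opens to 93 mm and grips with 3 to 60 N. Pads are 15 mm wide; open, the fingers measure 128 mm over their backs; the gripper's body (75 mm by 188 mm) begins 65 mm behind the grasp point.
Start: joints at [1.118, 0.351, 1.652, -0, 1.139, -0.085], TCP at [197.728, 513.214, 232.633] pointing down, gripper open.
Joint ranges: [-2.75, 2.75], [-0.79, 2.1], [0.01, 2.65], [-1.57, 4.71], [0.07, 3.14], [-2.87, 2.87]. Speed limits (rad/s): [2.22, 2.22, 2.79, 3.14, 3.14, 3.14].

### API

Orientations are given as a unit quaternion [w, x, y, z].
In Python, from cell import robot, optics, finish_job gives the robot as it stands.
- The arm moves only by the tool apply_moves, never from a script. Its argument "steps" is one flat list of numbers, 6 for each row, row after row: the shift along the tool's x, y, z in cm, then the turn, a rotation vector about the tool's x, y, z in rad. In form: [tx, ty, tz, rx, ry, rz, tx, ty, tz, rx, ry, rz, ...]. A call has 1 to 20 rows; each row is the pose to reach, as a shift and turn from the pose commanded when the call began, along the tool's axes at that moment; what a row does not reach only later rows make up. A row lasts 1/8 s, in which the tool goes at most 62.5 mm and 10.7 degrees, less where a joint would pass 70% of its speed; a pose out of reach is approached as far as the arm can. A call with a gripper value outside its range is refused whole. "grip" is the finger opening in cm, from 0 to 9.3, set as the call begins (left out, the last holds). The fingers move at their own pace and stop on an object; the grip force is fixed at half the most. Time passes only in rows, so rows that repeat a pose let the fingers close. It gives the time, the measured TCP pose, the force, the opening and the grip force at its end, in the units of the state.
- robot.sense(): the state, without advancing time (a new reading comes with each control period).
- optics.capture(name): name is "side" or "top"; returns the picture (480x640x3 uint8, red, green, blue); there is no depth.
- optics.camera_model(name): a dict with "intrinsics" (3x3 intrinsics, pixels), "R" (3x3) and "t" (3): a world point X has camera coordinates R X + t. Camera axes: x right, y down, z forward; pixel columns grow to the right and rows downward; lengths in mm; the calibration is good to about 2 mm. A picture is of the moment at which its call begins. camera_model takes no time and is no camera call.
- finish_job(): hands the job in; it is judged then, once.
The state is a dict: "time_s": time; "joints": joint angles; "joint_velocities": joint speeds; "joint_torque": joint torques, N m; "tool_pos": TCP position; "eef_rot": TCP orientation; "ft_force": force on the tool from outside, world axes, zero at the start; "torque": the same for the moment, N m; "opening": opening from 0.0 (shut) to 1.0 (fully open); "grip_force": force on a finger pad.
Only numpy, scipy, OpenCV 4.12 (cv2) and the standard library are available. Lean on these libraries where they do the work, as an engineer would, in place of code of your own. Each camera call takes 0.05 s, during which the arm holds its last target. There are 200 camera calls.

### The job

Load the white test panel with green chevrons into the sample holder: with one fingertip press the long orange pad of the spring clip down and hold it so that the clip's nose stays up, and meanwhile with the other fingertip push the panel along its channel, under the nose, until it is fully home against the end stop. Then let the pad go, so that the clip closes on the panel and holds it there, and draw back clear. Nothing is to be picked up or lifted, and the other things on the bench stay where they are.

Things in the scene. Friction and masses are not known exactly. Their poses are not given: they have to be found in the camera images.
- holder: sample holder: dark steel plate bolted to the bench, 180 x 165 x 4 mm, with an aluminium channel and the orange clip. Origin at bench height on the channel's middle line; plate spans x -110 to +70, y -53 to +112 mm. z up, x the push direction along the channel, y from the channel towards the clip's pad. Hinge posts at y 50 to 62, x -106 and +61, are 40 mm high
- channel (a point): channel's open end, on its middle line at ledge height: holder x -105, y 0, 20 mm above the bench. Ledges (tops 20 mm high) at |y| 26 to 36.5 mm, outside them guide walls 26 mm high out to |y| 42.5. Between the ledges it is open down to the 4 mm base plate, so a fingertip behind the panel may hang anywhere from 6 to 24 mm above the bench
- panel: loose white test panel with green chevrons, 80 (x) x 70 (y) x 8 mm, about 50 g, lying on the ledges, underside 20 and top 28 mm above the bench, axes along the holder's, 1.5 mm side play. Origin at the centre of its underside. Starts short of the nose; fully home its origin is at holder x = +20 mm, 34 to 52 mm further than at the start
- panel_edge (a point): middle of the panel's rear edge face (-x side, the one to push), half way up its thickness; fully home it is at holder x = -20 mm, y 0
- end_stop (a point): middle of the end stop's face, at holder x = +60 mm, 20 mm above the bench; the stop is 31 mm high
- clip_pad (a point): centre of the top of the orange pad, a smooth plate 90 mm long (holder x -104 to -14 mm) and 36 mm wide (y about 72 to 106 mm at rest, 69 to 105 pressed). At rest it slopes up away from the channel by 0.34 rad, centre 27 and outer edge 34 mm above the bench; at clip = 0.34 it is level, top 16 mm above the bench. A fingertip may slide along it
- clip_nose (a point): underside of the clip's black nose, 20 mm long (holder x 32 to 52 mm), over the panel's +y margin (y 26 to 32 mm); at rest 22 mm above the bench, so it blocks the panel's way
- clip (a joint): angle (rad) of the spring clip, a rocker about a rod along the holder's x at y 56 mm, 34 mm above the bench. 0 at rest, grows as the pad is pressed down, stop at 0.45. The panel passes under the nose above 0.28; about 0.24 when the nose rests on the panel. Springs back when let go; the pad takes about 2 N at first, 7 N at 0.34
- spare_panel: bystander: loose black 80 x 70 x 8 mm panel with white chevrons, lying beside the holder; origin at the centre of its underside
- tape_roll: bystander: loose yellow tape roll, 90 mm across, 24 mm high, lying flat beyond the holder's end stop; origin at the centre of its underside
- brush: bystander: loose 200 mm paint brush lying on the bench beyond the clip's pad; origin at its middle
- scraper: bystander: loose 200 mm paint scraper lying on the right of the bench; origin at its middle
- tub_a: bystander: white paint tub, white lid, 76 mm across, 85 mm high, standing apart to the left, right or back right; origin at the centre of its underside
- tub_b: bystander: white paint tub, blue lid, 76 mm across, 85 mm high, standing apart to the left, right or back right; origin at the centre of its underside
- tub_c: bystander: white paint tub, green lid, 76 mm across, 85 mm high, standing apart to the left, right or back right; origin at the centre of its underside
Mind the look-alikes: they are no part of the job. Leave any turquoise look-alike of the panel alone.

How it is judged (in metres and radians):
On the way, in this order (a step that is already met when the one before it is completed fails the run):
1. a fingertip holds the clip's pad down so that the nose is up (value of joint clip above 0.28 rad and contact force between the fingers and holder above 0.5 N), for 0.2 s.
2. the panel is pushed home against the end stop while the pad is still held down (all of step 1 and x of panel in the frame of holder above 0.017 m), for 0.1 s.
At the end, for the whole second after the job is handed in: The panel lies flat on the ledges and straight in the channel, within 3 mm of fully home against the end stop, at rest, and the released clip has closed on it (clip between 0.18 and 0.275 rad) (x of panel in the frame of holder above 0.017 m and value of joint clip between 0.18 and 0.275 rad and z of panel in the frame of holder between 0.017 and 0.023 m and angle between the x axis of panel and the x axis of holder, either way round below 0.08 rad and linear speed of panel below 0.01 m/s); the robot touches nothing.
It fails at once if the panel is lifted off its ledges by more than 8 mm (z of panel in the frame of holder above 0.028 m).
It fails at once if the panel is tipped by more than 0.2 rad (angle between panel's own z axis and vertical above 0.2 rad).
It fails at once if another thing on the bench is moved by more than 15 mm (distance of any of spare_panel, tape_roll, brush, scraper, tub_a, tub_b, tub_c from where it was at the start of the episode above 0.015 m).
It also fails if it takes over 38 s, if anything falls off the work surface, if the arm or the gripper's body presses on something with over 40 N, if the wrist force passes 120 N, or if a joint passes its speed limit or range.

## Working session

There is one attempt and no reset: what is moved stays moved. The work goes in short steps, Python scripts to look and compute and a tool call to move; the robot and the scene stay as the last step left them, time stands still between calls to the robot, and variables do not carry over. Pictures are saved under pics/ and viewed, at most 10 in all, crops included, and the job is handed in when it is done.

Besides the shell and the picture viewer there is one more tool, called after "Call:" by a JSON object that holds its "fn" and its "kwargs". apply_moves: Moves the arm, as the interface text tells. Its arguments: {"type":"object","properties":{"steps":{"type":"array"},"grip":{"type":"number"}},"required":["steps"]}

```bash
ls; mkdir -p pics; python3 - <<'E'
from cell import robot, optics
import cv2
for n in("top","side"):
    cv2.imwrite(f"pics/{n}0.png",optics.capture(n)[:,:,::-1]); m=optics.camera_model(n);print(n,m)
print(robot.sense())
E
```

```text
pics
top {'intrinsics': array([[450.77698095,   0.        , 318.13497426],
       [  0.        , 450.77698095, 232.39419938],
       [  0.        ,   0.        ,   1.        ]]), 'R': array([[ 0.01281882, -0.99990597,  0.00487086],
       [-0.99538845, -0.01322373, -0.09501036],
       [ 0.09506583, -0.00363048, -0.99546437]]), 't': array([ -29.56618916,  529.27276304, 1243.32356876])}
side {'intrinsics': array([[529.46540697,   0.        , 323.17622569],
       [  0.        , 529.46540697, 251.01524564],
       [  0.        ,   0.        ,   1.        ]]), 'R': array([[ 0.9614703 , -0.27487779, -0.00412999],
       [-0.14163179, -0.48241339, -0.86441758],
       [ 0.23561683,  0.83169677, -0.50275758]]), 't': array([-507.50212636,  129.55738795, 1150.6406644 ])}
{'time_s': 0.1, 'joints': array([ 1.11837339e+00,  3.51177380e-01,  1.65234458e+00,  9.49100399e-06,
        1.13906961e+00, -8.46023656e-02]), 'joint_velocities': array([ 0.00063809, -0.00207908, -0.00336371, -0.00036712, -0.00103112,
       -0.00012889]), 'joint_torque': array([ 1.66363698e-03, -4.98023057e+01, -2.85694742e+01,  7.00800517e-02,
        2.40091304e-02, -5.99811324e-05]), 'tool_pos': array([197.62236433, 512.96814688, 232.16386797]), 'eef_rot': array([-1.36660772e-04,  1.82877234e-01,  9.83135630e-01, -4.80421326e-04]), 'ft_force': array([-0.05676304,  0.19184062,  0.40983186]), 'torque': array([0.01254068, 0.00531064, 0.01132873]), 'grip_force': 0.0, 'opening': 0.9991725424770006}
```

View pics/top0.png

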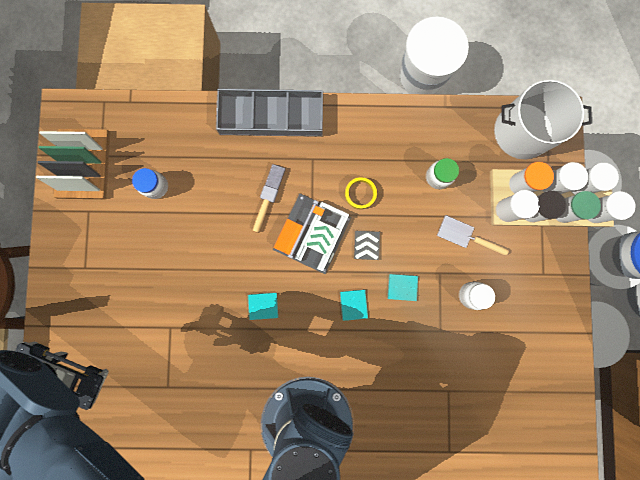

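View pics/side0.png

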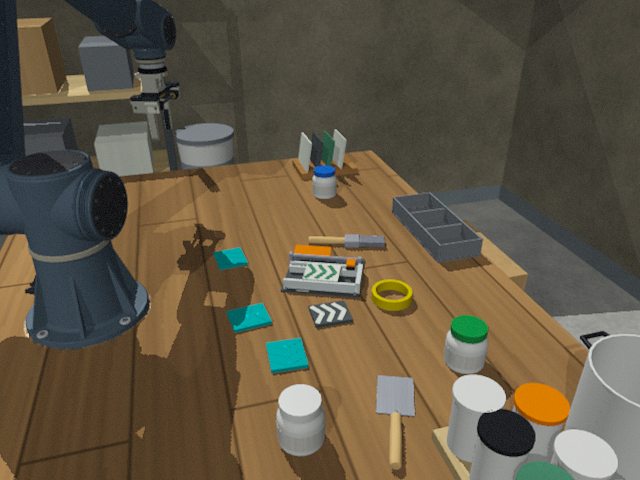

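The top view shows the holder around px (313,233), with the orange pad at (290,237) and the white/green-chevron panel at (322,236). Other panel-like things: the black panel (368,245) and turquoise ones at (263,306), (354,304), (403,288). Only the one in the channel has green chevrons on white. I'll confirm that in an enlarged crop.

```bash
python3 - <<'E'
import cv2,numpy as np
a=cv2.imread("pics/top0.png")[185:281,262:390]; b=cv2.imread("pics/side0.png")[235:305,275:375]
cv2.imwrite("pics/crop0.png",np.hstack([cv2.resize(a,(512,384),interpolation=2)]))
cv2.imwrite("pics/crop1.png",cv2.resize(a,(800,600),interpolation=2))
E
```

```text
(no output)
```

View pics/crop1.png

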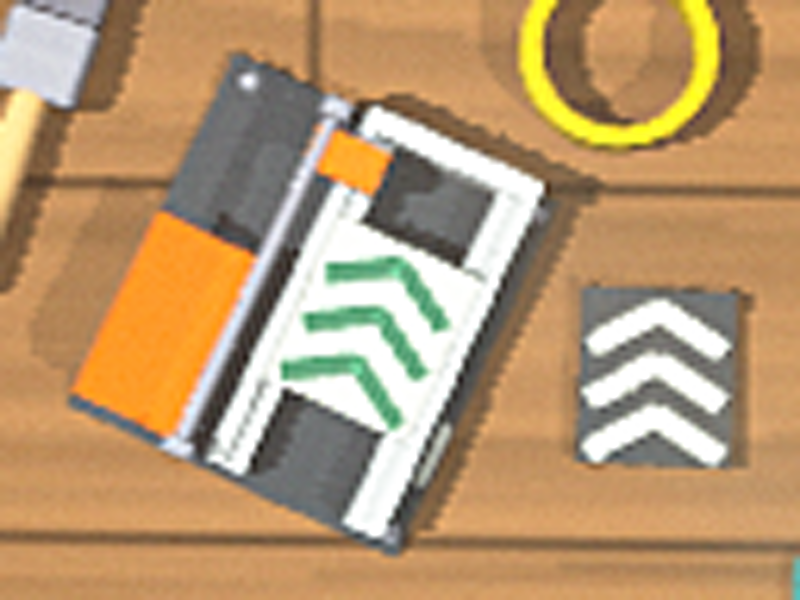

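The crop confirms the target: white panel with green chevrons in the channel, rear edge from (285,388) to (380,430). The hinge posts are at (335,107) and (180,447). The black panel beside it is a look-alike. Next I'll fit the holder pose from known points.

```bash
cat > h.py <<'E'
import numpy as np
from scipy.optimize import least_squares
from cell import robot, optics
def ray(uv,z,n="top"):
    m=optics.camera_model(n); d=m["R"].T@np.linalg.solve(m["intrinsics"],[*uv,1]); c=-m["R"].T@m["t"]
    return (c+d*(z-c[2])/d[2])[:2]
def crop(p): return np.array(p)/6.25+[262,185]-0.4
def R2(a): return np.array([[np.cos(a),-np.sin(a)],[np.sin(a),np.cos(a)]])
E
python3 - <<'E'
from h import *
import cv2
P=[((235,55),(70,112,4)),((72,402),(-110,112,4)),((398,552),(-110,-53,4)),((335,107),(61,56,40)),((180,447),(-106,56,40))]
w=np.array([ray(crop(p),h[2]) for p,h in P]); h=np.array([q[1][:2] for q in P],float)
f=lambda v:((R2(v[2])@h.T).T+v[:2]-w).ravel()
s=least_squares(f,[500,0,-.4]);v=s.x;print(v,s.fun.reshape(-1,2).round(1))
H=lambda uv,z:(R2(v[2]).T@(ray(uv,z)-v[:2])).round(1)
print("rear",H(crop((285,388)),28),H(crop((380,430)),28),"front",H(crop((345,220)),28),H(crop((483,275)),28))
im=cv2.cvtColor(cv2.imread("pics/top0.png"),cv2.COLOR_BGR2HSV)
m=cv2.inRange(im,(8,180,150),(18,255,255));m[:,330:]=0;m[:200]=0;m[290:]=0
n,l,st,c=cv2.connectedComponentsWithStats(m)
for i in range(1,n):
    if st[i,4]>15: print(st[i],c[i],H(c[i],27 if st[i,4]>200 else 36))
# side view: pad centroid
im=cv2.cvtColor(cv2.imread("pics/side0.png"),cv2.COLOR_BGR2HSV)
m=cv2.inRange(im,(8,180,150),(18,255,255));m[:230]=0;m[300:]=0
n,l,st,c=cv2.connectedComponentsWithStats(m)
for i in range(1,n):
    if st[i,4]>15: print("side",st[i],c[i],(R2(v[2]).T@(ray(c[i],27 if st[i,4]>100 else 40,"side")-v[:2])).round(1))
q=lambda x,y:(R2(v[2])@[x,y]+v[:2]).round(1)
S=robot.sense();p=S["tool_pos"][:2]
T=q(-88,45);ang=np.arctan2(.3596,-.9331)
print("target",T,"shift tool",R2(ang).T@(T-p),"tool x ang",ang, "want",v[2]+np.pi)
E
```

```text
[ 5.36672930e+02 -4.07416017e+01 -4.13630223e-01] [[ 1.9  0.3]
 [-1.7  1.1]
 [-1.8 -0.6]
 [ 0.7 -0.7]
 [ 0.9 -0.1]]
rear [-63.2  24.9] [-62.8 -21.6] front [16.9 31.8] [ 19.9 -35. ]
[314 208  11   8  38] [318.73684211 211.10526316] [40.6 36.6]
[274 219  28  35 540] [287.65555556 236.38333333] [-59.6  86.9]
side [294 245  38  10 315] [312.64761905 249.42857143] [-59.9 100.2]
side [346 259  10   7  57] [350.45614035 262.12280702] [40.9 30.4]
target [474.2  35.8] shift tool [-429.66688488  345.79039458] tool x ang 2.773751114551416 want 2.7279624305526866
```

Call:
{"fn": "apply_moves", "kwargs": {"steps": [-3,-2.4,0,0,0,0,-6.5,-5.2,0,0,0,0,-10,-8,0,0,0,0,-13.5,-10.8,0,0,0,0.01,-17,-13.7,0,0,0,0.02,-20.5,-16.5,0,0,0,0.03,-24,-19.3,0,0,0,0.046,-27.5,-22.1,0,0,0,0.046,-31,-25,0,0,0,0.046,-34.5,-27.8,2,0,0,0.046,-37.5,-30.2,4,0,0,0.046,-40.5,-32.6,7,0,0,0.046,-43,-34.6,10,0,0,0.046,-43,-34.6,13,0,0,0.046,-43,-34.6,15,0,0,0.046,-43,-34.6,15,0,0,0.046], "grip": 7.5}}

```text
time_s: 2.1
tool_pos: [473.6, 35.7, 81.5]
eef_rot: [-0.002, 0.205, 0.979, -0.0]
ft_force: [0.9, 0.2, 0.5]
opening: 0.805
grip_force: 0.0
```

```bash
python3 - <<'E'
from h import *
import cv2
a=optics.capture("top")[165:297,242:418];b=optics.capture("side")[180:312,247:423]
cv2.imwrite("pics/near1.png",np.vstack([cv2.resize(x,(400,300),interpolation=2) for x in(a,b)])[:,:,::-1])
S=robot.sense();print(S["time_s"],S["tool_pos"],S["eef_rot"],S["ft_force"],S["opening"])
E
```

```text
2.2 [474.75626276  35.79329008  83.11951703] [1.02615676e-04 2.05358576e-01 9.78686796e-01 1.93254816e-05] [0.59287332 0.07186682 0.7217749 ] 0.8043964643674358
```

View pics/near1.png

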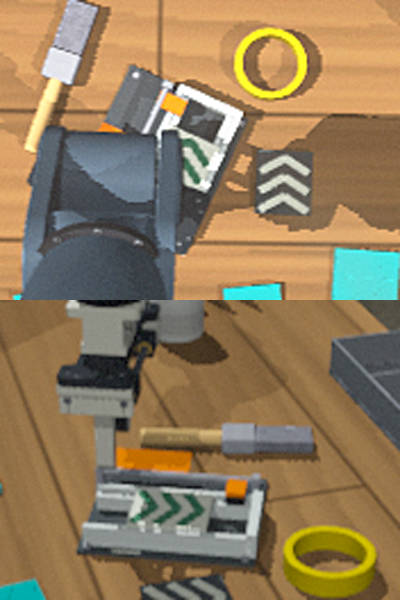

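The lower half (side view) shows the near fingertip at crop (105,467), which is full-frame px (293,253). The top view is hidden by the arm. I'll check that tip in the holder frame.

```bash
python3 - <<'E'
from h import *
v=[536.67,-40.74,-.4136]
for p in((96,463),(114,468)):
    print((R2(v[2]).T@(ray((247+p[0]/2.273,180+(p[1]-300)/2.273),69,"side")-v[:2])).round(1))
print((R2(v[2]).T@([474.76,35.8]-np.array(v[:2]))).round(1))
E
```

```text
[-100.6   11. ]
[-80.6   3.4]
[-87.5  45.2]
```

Call:
{"fn": "apply_moves", "kwargs": {"steps": [0,0,1.5,0,0,0,0,0,3,0,0,0,0,0,3.8,0,0,0,0,0,4.3,0,0,0,0,0,4.7,0,0,0,0,0,5.1,0,0,0,0,0,5.3,0,0,0,0,0,5.4,0,0,0,0,0,5.4,0,0,0,0,0,5.4,0,0,0]}}

```text
time_s: 3.45
tool_pos: [474.1, 34.7, 29.4]
eef_rot: [-0.0, 0.205, 0.979, -0.001]
ft_force: [-9.3, -14.2, 17.8]
opening: 0.802
grip_force: 9.2
```

```bash
python3 - <<'E'
from h import *
import cv2
b=optics.capture("side")[215:305,260:380]
cv2.imwrite("pics/near2.png",cv2.resize(b,(800,600),interpolation=2)[:,:,::-1])
S=robot.sense();print(S["time_s"],S["tool_pos"],S["ft_force"],S["opening"])
E
```

```text
3.5 [474.12880629  34.66790768  29.44200105] [ -8.5815124  -12.77720462  18.33556545] 0.8019049757209693
```

View pics/near2.png

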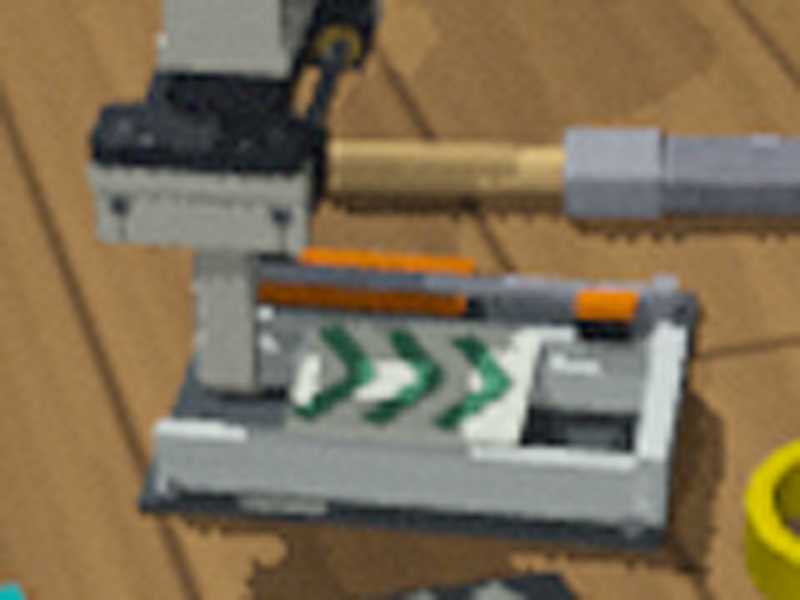

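```bash
python3 - <<'E'
from h import *
v=np.array([536.67,-40.74,-.4136]);m=optics.camera_model("side")
def px(x,y,z):
    X=m["R"]@np.r_[R2(v[2])@[x,y]+v[:2],z]+m["t"];u=m["intrinsics"]@X
    return ((u[:2]/u[2]-[260,215])/.15).round(0)
for y in(-10,0,8): print("tip",y,px(-95,y,15.4),px(-80,y,15.4))
for c in(0,.2,.34,.45):
    o=lambda y,z:(56+np.cos(c)*(y-56)+np.sin(c)*(z-34),34-np.sin(c)*(y-56)+np.cos(c)*(z-34))
    print(c,"pad outer far corner",px(-14,*o(106,34)),"inner",px(-14,*o(72,22)),"nose under x52",px(52,*o(27,22)))
print("stop top",px(60,42,31),"post",px(66,50,40), "plate",px(-110,-53,4),px(70,-53,4))
E
```

```text
tip -10 [205. 408.] [247. 411.]
tip 0 [210. 392.] [252. 395.]
tip 8 [214. 380.] [256. 383.]
0 pad outer far corner [475. 213.] inner [463. 287.] nose under x52 [632. 365.]
0.2 pad outer far corner [474. 238.] inner [462. 298.] nose under x52 [632. 353.]
0.34 pad outer far corner [474. 256.] inner [462. 305.] nose under x52 [633. 343.]
0.45 pad outer far corner [473. 270.] inner [461. 310.] nose under x52 [633. 335.]
stop top [659. 322.] post [678. 290.] plate [140. 500.] [665. 539.]
```

The clip angle measures about 0.37 from the pad's far corner near crop (474,262) and the nose underside near y≈340. So the nose is up, and the tip hangs behind the panel at y≈0. I'll ease the sideways load slightly and push.

Call:
{"fn": "apply_moves", "kwargs": {"steps": [0,-0.1,0,0,0,0,-0.4,-0.1,0,0,0,0,-0.8,-0.1,0,0,0,0,-1.2,-0.1,0,0,0,0,-1.5,-0.1,0,0,0,0,-1.8,-0.1,0,0,0,0,-2.1,-0.1,0,0,0,0,-2.4,-0.1,0,0,0,0,-2.7,-0.1,0,0,0,0,-3,-0.1,0,0,0,0,-3.3,-0.1,0,0,0,0,-3.6,-0.1,0,0,0,0,-3.9,-0.1,0,0,0,0,-4.2,-0.1,0,0,0,0,-4.2,-0.1,0,0,0,0]}}

```text
time_s: 5.38
tool_pos: [512.0, 18.2, 28.9]
eef_rot: [-0.001, 0.205, 0.979, 0.0]
ft_force: [-6.3, 1.0, 8.2]
opening: 0.809
grip_force: 4.3
```

```bash
python3 - <<'E'
from h import *
import cv2
b=optics.capture("side")[215:305,260:380]
cv2.imwrite("pics/near3.png",cv2.resize(b,(800,600),interpolation=2)[:,:,::-1])
S=robot.sense();v=np.array([536.67,-40.74,-.4136])
print(S["time_s"],S["tool_pos"],R2(v[2]).T@(S["tool_pos"][:2]-v[:2]),R2(v[2]).T@S["ft_force"][:2],S["ft_force"][2])
E
```

```text
5.425 [512.04823973  18.19992616  28.89079156] [-46.23410054  44.07441346] [-5.03134797 -0.04780608] 8.6695889223277
```

View pics/near3.png

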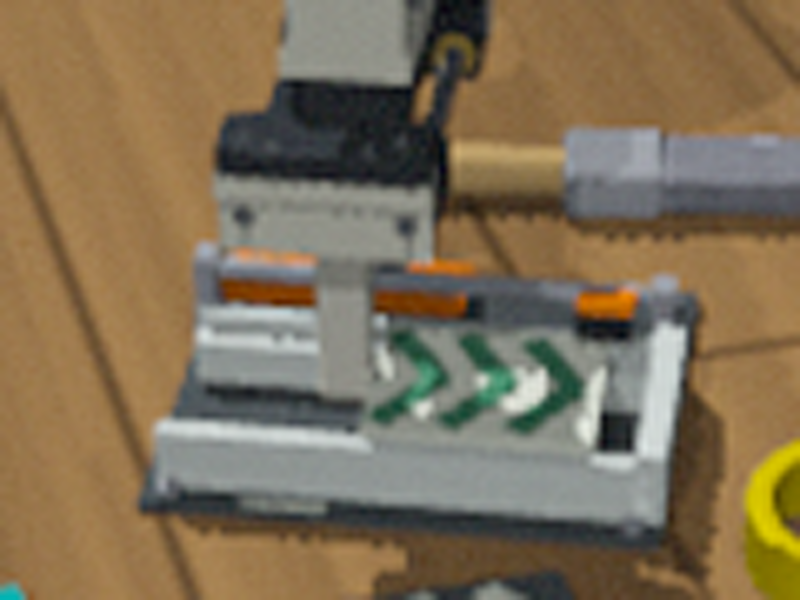

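Side view: the panel is straight with its front edge near px (605,400), and it has about 18 mm to go to the stop. The forces are calm.

Call:
{"fn": "apply_moves", "kwargs": {"steps": [-0.3,0,0,0,0,0,-0.6,0,0,0,0,0,-0.9,0,0,0,0,0,-1.2,0,0,0,0,0,-1.4,0,0,0,0,0,-1.6,0,0,0,0,0,-1.7,0,0,0,0,0,-1.8,0,0,0,0,0,-1.9,0,0,0,0,0,-1.9,0,0,0,0,0]}}

```text
time_s: 6.68
tool_pos: [526.6, 11.7, 28.7]
eef_rot: [-0.004, 0.206, 0.979, 0.0]
ft_force: [-17.6, 10.0, 20.9]
opening: 0.81
grip_force: 11.9
```

```bash
python3 - <<'E'
from h import *
import cv2
b=optics.capture("side")[240:300,290:370]
cv2.imwrite("pics/near4.png",cv2.resize(b,(800,600),interpolation=2)[:,:,::-1])
S=robot.sense();v=np.array([536.67,-40.74,-.4136])
print(S["time_s"],S["tool_pos"],R2(v[2]).T@(S["tool_pos"][:2]-v[:2]),R2(v[2]).T@S["ft_force"][:2],S["ft_force"][2],S["torque"])
m=optics.camera_model("side")
def px(x,y,z):
    X=m["R"]@np.r_[R2(v[2])@[x,y]+v[:2],z]+m["t"];u=m["intrinsics"]@X
    return ((u[:2]/u[2]-[290,240])*10).round(0)
for x in(-25,-22,-20,55,58,60):print(x,px(x,-35,28),px(x,-10,28),px(x,20,28))
print("stop top",px(60,-35,31),px(60,20,31))
E
```

```text
6.725 [526.57441813  11.663002    28.66674572] [-30.30552656  43.9268762 ] [-20.97047964   1.47486261] 20.50518490657238 [ 1.64792157  3.21158584 -0.43941671]
-25 [288. 396.] [303. 337.] [321. 269.]
-22 [301. 397.] [316. 338.] [334. 270.]
-20 [310. 397.] [325. 338.] [342. 270.]
55 [640. 421.] [649. 361.] [660. 292.]
58 [653. 422.] [662. 362.] [672. 293.]
60 [662. 422.] [671. 363.] [681. 293.]
stop top [662. 411.] [681. 282.]
```

View pics/near4.png

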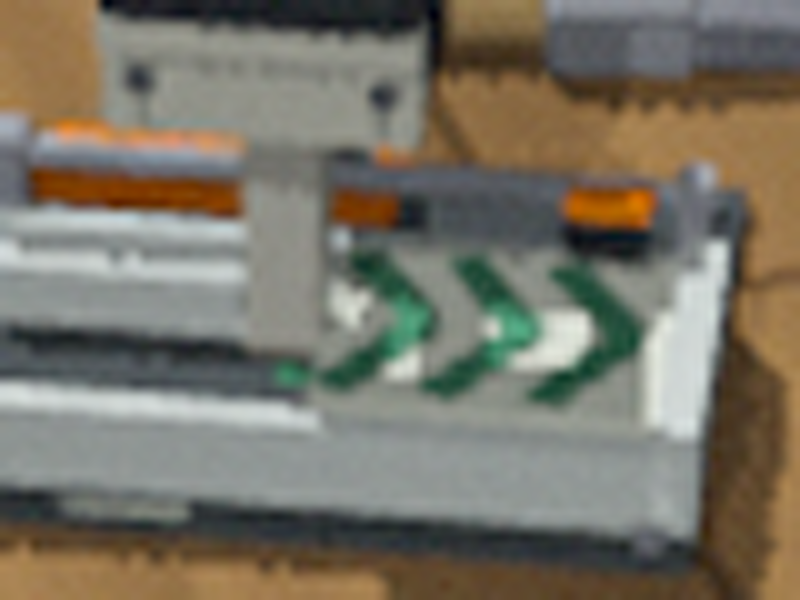

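The panel fills the channel with no gap at the stop (px (645,370)). Its rear edge is near (325,370), which is x≈-20, and the 21 N reaction says it is home. I'll back off with the pad held, then rise.

Call:
{"fn": "apply_moves", "kwargs": {"steps": [0.2,0,0,0,0,0,0.5,0,0,0,0,0,0.8,0,0,0,0,0,1,0,0,0,0,0,1,0,-0.2,0,0,0,1,0,-0.4,0,0,0,1,0,-0.6,0,0,0,1,0,-0.9,0,0,0,1,0,-1.3,0,0,0,1,0,-2,0,0,0,1,0,-4,0,0,0,1,0,-7,0,0,0,1,0,-11,0,0,0,2,0,-15,0,0,0,5,0,-17,0,0,0,9,0,-18,0,0,0,13,0,-18,0,0,0,17,0,-18,0,0,0,20,0,-18,0,0,0,20,0,-18,0,0,0]}}

```text
time_s: 9.22
tool_pos: [345.7, 91.1, 209.0]
eef_rot: [0.0, 0.205, 0.979, 0.0]
ft_force: [0.8, 0.0, 0.3]
opening: 0.806
grip_force: 0.0
```

```bash
python3 - <<'E'
from h import *
import cv2
a=optics.capture("top")[185:281,262:390];b=optics.capture("side")[235:301,285:373]
cv2.imwrite("pics/end.png",np.vstack([cv2.resize(x,(400,300),interpolation=2) for x in(a,b)])[:,:,::-1])
S=robot.sense();print(S["time_s"],S["tool_pos"],S["ft_force"],abs(S["joint_velocities"]).max())
E
```

```text
9.325 [347.44623678  90.6760511  209.0926654 ] [-0.25398882  0.03299339 -0.55414891] 0.01726552486687722
```

View pics/end.png

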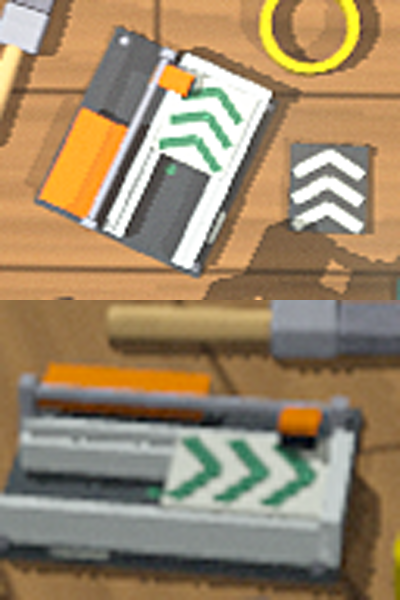

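Both views show the panel up against the stop with the nose resting on it; the rear edge runs from top-crop (162,158) to (207,172). One last numeric check of the rear edge, then I hand in.

```bash
python3 - <<'E'
from h import *
v=np.array([536.67,-40.74,-.4136])
x=[(R2(v[2]).T@(ray(np.array(p)/3.125+[262,185]-.4,28)-v[:2]))[0] for p in((162,155),(207,174))]
print(x)
if max(map(lambda t:abs(t+20),x))<5:
    from cell import finish_job; print(finish_job())
E
```

```text
[np.float64(-24.064319955557142), np.float64(-22.927229475313595)]
the job is handed in; nothing more can be done
None
```

The panel is pushed up against the end stop with the clip closed on it, and the job is handed in at about 9.3 s with the arm clear. My last image estimate put its rear edge at x ≈ -23.5 mm rather than -20, at the edge of the 3 mm tolerance. That picture reading is rough; the 21 N reaction at the stop and no visible gap say it is home, but no verdict came back.

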